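Stop a floor tile at the yellow flip stop of a slip-test jig

TASK

Set the red tile up for a slip test: first swing the yellow flip stop fully down across the lane of the wooden jig, then push the red tile along the lane until it rests against the yellow stop, and leave it lying flat in the lane. Leave the grey flip stop up.

Things in the scene. Friction and masses are not known exactly. Their poses are not given: they have to be found in the camera images.
- tile_center (a point): Centre (half-way up) of the red-brown floor tile: 100 mm along the lane, 150 mm across it, 18 mm thick, about 0.6 kg, flat on the lane floor (9 mm below this point) at the jig's left end, left of (+y from) both stops. Push it with closed fingers on its left edge. x axis across the lane, y along it to the left, z up.
- jig: Fixed wooden jig, 580 mm long; origin on the table under the middle of its lane. x across the lane, away from the robot; y along the lane to the left; z up. Lane floor at z = 12 mm, 160 mm wide (x from -80 to 80 mm), with a 28 mm thick pine fence on the far side, top at z = 36 mm, and a 22 mm thick pine kerb on the near side, top at z = 26 mm.
- yellow_hinge (a point): Fixed point on the yellow flag's hinge axis, mid-width, 38 mm above the table at jig x = 80 mm; axes as the jig's. The flag is a strap 88 mm long from the hinge, 24 mm wide, 6 mm thick, with a rib 16 mm wide, 21 mm deep on its lane side. Down, it lies level across the lane, its top 6 mm above this point; a tile touching the rib has its centre at y = +58 mm. Its clamp reaches x = 42 mm.
- yellow_flag (a joint): Angle of the yellow flag, rad: 0 upright, positive swinging towards the robot and down into the lane, 1.57 fully down (end stop); negative leaning back over the fence, away from the robot (end stop -0.7). It starts between -0.5 and -0.25. The hinge is stiff and stays where it is left; about 2 to 3 N at mid-length moves it.
- grey_hinge (a point): The same point of the grey flip stop: an identical flag and clamp, painted grey, on the same fence, left or right of the yellow one. The tile passes it freely while it is up.
- grey_flag (a joint): Angle of the grey flag, in the same sense and range as the yellow one's; it starts between -0.5 and -0.25 and is to stay up (below 0).

How it is judged:
By the outcome, as a careful person would: the job done as asked, in the order asked, and still so for the second after the job is handed in, with the robot touching nothing.
It also fails if it takes over 53 s, if anything falls off the work surface, if the arm or the gripper's body presses on something with over 40 N, if the wrist force passes 120 N, or if a joint passes its speed limit or range.

ROBOT

A 6-joint arm with a two-finger parallel gripper is mounted at the origin on the work surface. World frame = base frame: x ahead of the robot, y to its left, z up, the work surface at z = 0. Lengths are in m, angles in rad, forces in N, time in s.
With the tool pointing down it reaches from about 0.325 to 0.85 m from the base axis. Payload 15.5 kg.
Tool frame: the origin (TCP) lies at the very end of the fingers, on their centre line; the grasp point (between the pads) lies 19 mm behind it (env.pinch_z is the distance from the TCP to the grasp point, in m); z points along the fingers, x is the direction in which the jaws open and shut, and the axes are right-handed (so a half turn about z gives the same grasp; the last joint's range is limited). The gripper opens to 91 mm and grips with 3 to 60 N. Pads are 32 mm wide; open, the fingers measure 118 mm over their backs; the gripper's body (76 mm by 178 mm) begins 60 mm behind the grasp point.
Start: joints at [-1.343, 0.494, 1.345, -0, 1.302, -0.096], TCP at [0.199, -0.593, 0.214] pointing down, gripper open.
Joint ranges: [-2.91, 2.91], [-0.82, 2.16], [0.22, 2.67], [-1.22, 4.37], [0.12, 2.79], [-3.08, 3.08]. Speed limits (rad/s): [1.89, 1.89, 2.57, 3.01, 3.01, 3.01].

INTERFACE

Orientations are given as a unit quaternion [w, x, y, z].
In Python, from cell import monitor, viewer, env gives the robot as it stands.
- The arm moves only by the tool apply_moves, never from a script. Its argument "deltas" is a list of rows, each an object with "linear": the shift along the tool's x, y, z in mm, a list of three; "dr": the turn, a rotation vector about the tool's x, y, z in degrees, a list of three; "fingers": the gripper's target within -1 to 1 (fully open at 1, half-way at 0, shut at -1). A call has 1 to 12 rows; each row shifts and turns the commanded pose from where the row before left it, along the tool's axes as they then stand; what a row does not reach is not made up. A row lasts 1/8 s, in which the tool goes at most 62.5 mm and 10.7 degrees, less where a joint would pass 70% of its speed; a pose out of reach is approached as far as the arm can. A call with a gripper value outside its range is refused whole. The fingers move at their own pace and stop on an object; "newtons" is the grip in N (left out, the last holds). Time passes only in rows, so rows that do not move let the fingers close. It gives the time, the measured TCP pose, the force and the opening at its end, in the units of the state.
- monitor.read_state(): the state, without advancing time (a new reading comes with each control period).
- viewer.snapshot(name): name is "side" or "top" or "wrist"; returns (picture, depth): 480x640x3 uint8, blue, green, red; 480x640 float32, m along the optical axis (not along the pixel's ray), 0 where there is no reading.
- viewer.camera_info(name): a dict with "mtx" (3x3 intrinsics, pixels), "R" (3x3) and "t" (3): a world point X has camera coordinates R X + t. Camera axes: x right, y down, z forward; pixel columns grow to the right and rows downward; lengths in m; the calibration is good to about 2 mm. A picture is of the moment at which its call begins: read the wrist's pose just before it. camera_info takes no time and is no camera call; for the wrist camera it gives the pose at the moment of the call.
- env.close_job(): hands the job in, once; it reports no verdict.
The state is a dict: "t": time; "joint_positions": joint angles; "dq": joint speeds; "tau": joint torques, N m; "position": TCP position; "ee_rot": TCP orientation; "wrist_force": force on the tool from outside, world axes, zero at the start; "moment": the same for the moment, N m; "gripper_width": finger opening in m.
Only numpy, scipy, OpenCV 4.12 (cv2) and the standard library are available. Lean on these libraries where they do the work, as an engineer would, in place of code of your own. Each camera call takes 0.05 s, during which the arm holds its last target.

## Working session

There is one attempt and no reset: what is moved stays moved. The work goes in short steps, Python scripts to look and compute and a tool call to move; the robot and the scene stay as the last step left them, time stands still between calls to the robot, and variables do not carry over. Pictures are saved under pics/ and viewed, and the job is handed in when it is done.

Besides the shell and the picture viewer there is one more tool, called after "Call:" by a JSON object that holds its "name" and its "arguments". apply_moves: Moves the arm, as the interface text tells. Its arguments: {"type":"object","properties":{"deltas":{"type":"array","items":{"type":"object","properties":{"linear":{"type":"array","items":{"type":"number"}},"dr":{"type":"array","items":{"type":"number"}},"fingers":{"type":"number"}}}},"newtons":{"type":"number"}},"required":["deltas"]}

```bash
mkdir -p pics; ls
python3 - <<'E'
from cell import monitor, viewer, env
import cv2,numpy as np
s=monitor.read_state();print(s)
for n in("top","side"):
    p,d=viewer.snapshot(n);cv2.imwrite(f"pics/{n}0.png",p);np.save(f"pics/{n}0_d.npy",d)
    c=viewer.camera_info(n);print(n,c)
E
```

```text
pics
{'t': 0.0, 'joint_positions': array([-1.34249594e+00,  4.94195689e-01,  1.34612035e+00, -7.55496336e-06,
        1.30253316e+00, -9.54740398e-02]), 'dq': array([ 8.85943967e-04, -2.77054454e-04, -9.76473522e-04,  1.47914778e-04,
        3.57136087e-04,  2.24045426e-06]), 'tau': array([-3.00273015e-03, -8.78840017e+01, -3.81863773e+01,  7.06653250e-02,
        5.31530427e-02, -6.34132857e-05]), 'position': array([ 0.19876987, -0.5921415 ,  0.21333416]), 'ee_rot': array([-4.11051718e-04,  8.11833885e-01, -5.83888130e-01, -4.75155839e-04]), 'wrist_force': array([-0.1888443 , -0.71610134, -0.2812753 ]), 'moment': array([-0.05274198, -0.04003434,  0.00452665]), 'gripper_width': 0.09103616660670097}
top {'mtx': array([[469.85182599,   0.        , 313.94958692],
       [  0.        , 469.85182599, 239.90775347],
       [  0.        ,   0.        ,   1.        ]]), 'R': array([[-0.00548123, -0.99931403, -0.03662536],
       [-0.99306581,  0.00974077, -0.1171555 ],
       [ 0.11743189,  0.03572924, -0.99243799]]), 't': array([0.04025958, 0.54145552, 0.74571056])}
side {'mtx': array([[553.92939133,   0.        , 320.21536852],
       [  0.        , 553.92939133, 240.39677068],
       [  0.        ,   0.        ,   1.        ]]), 'R': array([[ 0.97472407, -0.22273069,  0.01743632],
       [-0.12633363, -0.61386869, -0.77923363],
       [ 0.18426286,  0.75733498, -0.62649096]]), 't': array([-0.54419992,  0.12675489,  0.65187704])}
```

View pics/top0.png

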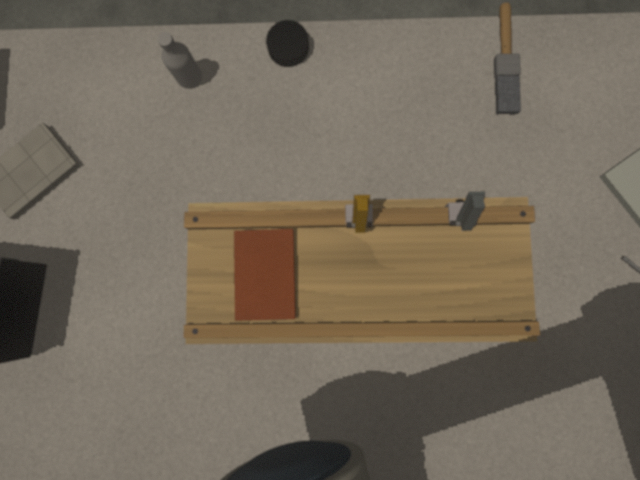

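View pics/side0.png

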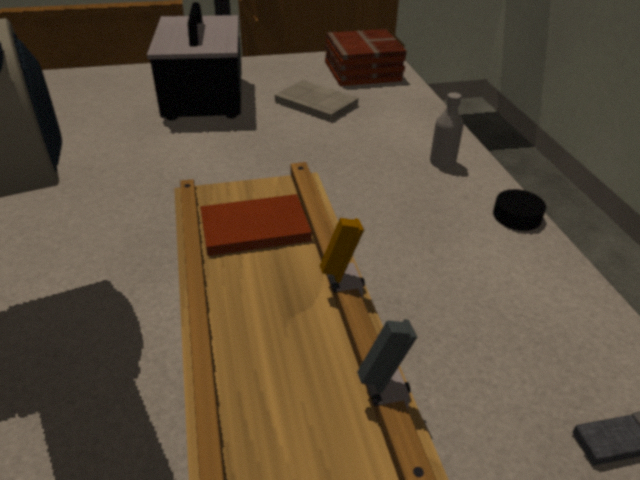

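The top view shows the red tile at about (265,274), the yellow flag at (361,213) and the grey one at (472,210). The jig spans columns 185–537. The side view confirms that both flags are up and leaning back.

```bash
cat > h.py <<'E'
import cv2,numpy as np
from cell import monitor,viewer,env
def ray(n,uv,z,c=None):
    c=c or viewer.camera_info(n)
    uv=np.atleast_2d(np.float64(uv));K,R,t=c['mtx'],c['R'],c['t']
    d=(np.c_[uv,np.ones(len(uv))]@np.linalg.inv(K).T)@R; o=-R.T@t
    return o+d*((z-o[2])/d[:,2])[:,None]
def pts(n,m,d,c=None):
    c=c or viewer.camera_info(n);v,u=np.nonzero(m&(d>0));z=d[v,u]
    P=(np.c_[u,v,np.ones(len(u))]@np.linalg.inv(c['mtx']).T)*z[:,None]
    return (P-c['t'])@c['R']
def masks(p):
    h=cv2.cvtColor(p,cv2.COLOR_BGR2HSV)
    red=cv2.inRange(h,(0,120,60),(10,255,255))
    yel=cv2.inRange(h,(17,200,70),(30,255,255))
    return red,yel
def big(m):
    n,l,s,_=cv2.connectedComponentsWithStats(m)
    return l==1+np.argmax(s[1:,4])
E
python3 - <<'E'
from h import *
for n in("top","side"):
    p=cv2.imread(f"pics/{n}0.png");d=np.load(f"pics/{n}0_d.npy")
    r,y=masks(p)
    for nm,m in(("red",r),("yel",y)):
        b=big(m);P=pts(n,b,d)
        v,u=np.nonzero(b);print(n,nm,b.sum(),u.min(),u.max(),v.min(),v.max());print(np.percentile(P,[2,50,98],axis=0).round(4))
        if n=="top" and nm=="red":
            bx=cv2.boxPoints(cv2.minAreaRect(np.c_[u,v].astype(np.float32)));print(bx);W=ray(n,bx,.030);print(W.round(4),W.mean(0))
    # screws/corners
print(ray("top",[(195,219),(522,213),(195,331),(528,328)],.036).round(4)[:2]); print(ray("top",[(195,331),(528,328)],.026).round(4))
p=cv2.imread("pics/top0.png");cv2.imwrite("pics/z1.png",cv2.resize(p[185:350,175:375],None,fx=4,fy=3.6,interpolation=2)[:600])
cv2.imwrite("pics/z2.png",cv2.resize(p[185:350,345:545],None,fx=4,fy=3.6,interpolation=2)[:600])
E
```

```text
top red 4955 235 294 229 319
[[0.416  0.0727 0.0273]
 [0.4845 0.119  0.0301]
 [0.556  0.1652 0.0328]]
[[233.6629  230.17896]
 [292.7497  228.7378 ]
 [294.92212 317.80676]
 [235.83533 319.24792]]
[[0.5598 0.1708 0.03  ]
 [0.5612 0.0715 0.03  ]
 [0.4143 0.068  0.03  ]
 [0.4123 0.1651 0.03  ]] [0.48690595 0.11885462 0.03      ]
top yel 1 364 364 206 206
[[ 0.5797 -0.0407  0.1269]
 [ 0.5797 -0.0407  0.1269]
 [ 0.5797 -0.0407  0.1269]]
side red 4044 201 310 195 247
[[0.4149 0.0723 0.0284]
 [0.4839 0.1161 0.0302]
 [0.5569 0.1661 0.0319]]
side yel 424 320 362 219 272
[[ 0.5501 -0.0459  0.0361]
 [ 0.5679 -0.0368  0.1111]
 [ 0.5953  0.029   0.1278]]
[[ 0.5785  0.235   0.036 ]
 [ 0.5823 -0.3043  0.036 ]]
[[ 0.3933  0.2334  0.026 ]
 [ 0.3965 -0.3073  0.026 ]]
```

View pics/z1.png

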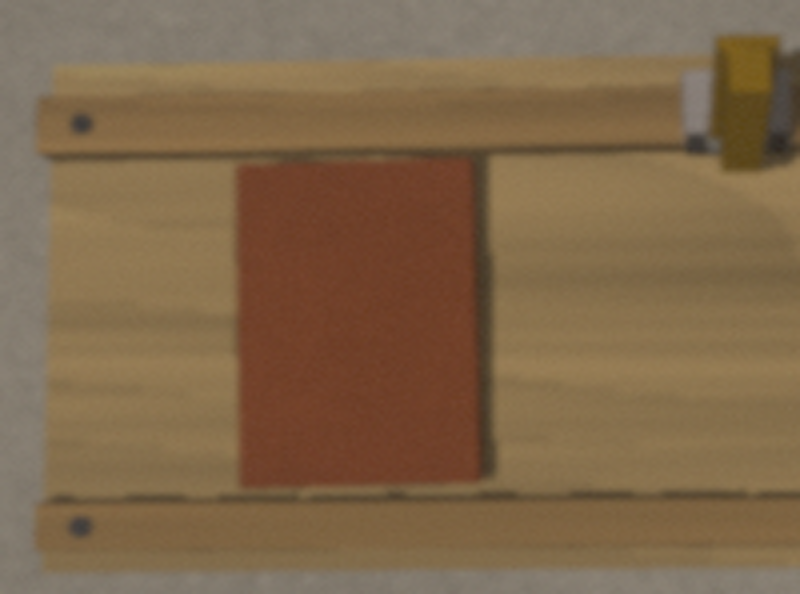

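View pics/z2.png

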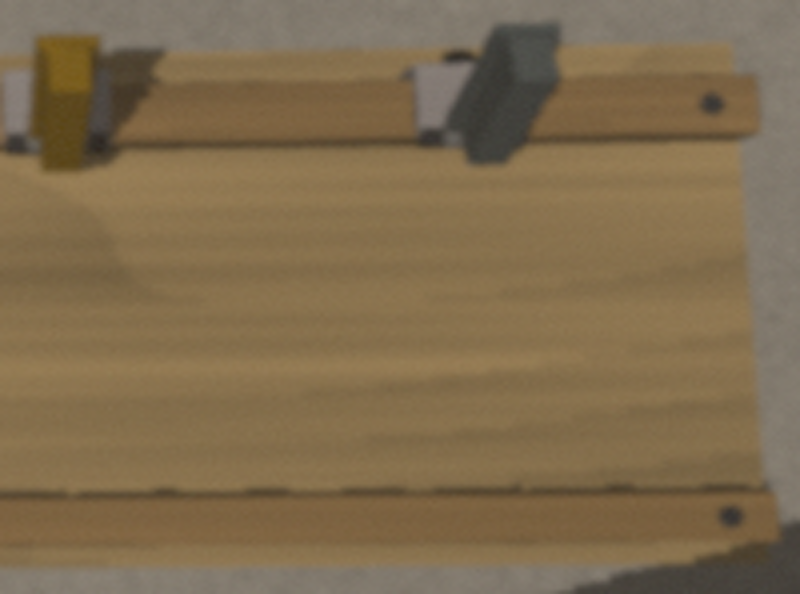

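Run:
```python
from h import *
for n in("top","side"):
    p=cv2.imread(f"pics/{n}0.png");d=np.load(f"pics/{n}0_d.npy")
    h=cv2.cvtColor(p,cv2.COLOR_BGR2HSV)
    if n=="top": print(h[200,361],h[215,361],h[228,361],h[213,330],h[206,475],h[220,466])
    y=cv2.inRange(h,(15,200,50),(32,255,255)); y[:190]=0
    b=big(y);v,u=np.nonzero(b);print(n,b.sum(),u.min(),u.max(),v.min(),v.max())
    P=pts(n,b,d);P=P[(P[:,2]>.05)]
    for z in np.arange(.05,.13,.01):
        Q=P[abs(P[:,2]-z)<.005]
        if len(Q)>3: print(round(z,3),len(Q),np.percentile(Q,[3,50,97],axis=0)[:,:2].round(4).tolist())
print(ray("top",[(354,203),(369,203),(354,225),(376,225)],.04).round(4))
```

```text
[ 21 190 121] [ 20 175  93] [ 20 166  92] [ 17 118 117] [36 17 76] [21 29 62]
top 1 364 364 206 206
side 1013 320 362 219 274
0.06 89 [[0.5495, -0.0457], [0.5565, -0.044], [0.5702, -0.0323]]
0.07 104 [[0.552, -0.0459], [0.5556, -0.0439], [0.5731, -0.0308]]
0.08 97 [[0.5555, -0.0458], [0.5588, -0.0439], [0.5763, -0.03]]
0.09 116 [[0.5589, -0.0456], [0.5647, -0.0441], [0.5804, -0.031]]
0.1 126 [[0.5621, -0.0478], [0.5671, -0.044], [0.586, -0.0315]]
0.11 141 [[0.5656, -0.0489], [0.5753, -0.0443], [0.5915, -0.0313]]
0.12 233 [[0.569, -0.0478], [0.585, -0.0434], [0.5954, -0.0304]]
[[ 0.6016 -0.0306  0.04  ]
 [ 0.6012 -0.0553  0.04  ]
 [ 0.5649 -0.0301  0.04  ]
 [ 0.5645 -0.066   0.04  ]]
```

Call:
{"name": "apply_moves", "arguments": {"deltas": [{"dr":[0,0,9.25],"fingers":-1},{"dr":[0,0,9.25],"fingers":-1},{"linear":[-38,-31,0],"fingers":-1},{"linear":[-38,-31,0],"fingers":-1},{"linear":[-38,-31,0],"fingers":-1},{"linear":[-38,-31,0],"fingers":-1},{"linear":[-38,-31,0],"fingers":-1},{"linear":[-38,-31,0],"fingers":-1},{"linear":[-38,-31,0],"fingers":-1},{"linear":[-38,-31,0],"fingers":-1},{"linear":[-38,-31,0],"fingers":-1},{"linear":[-38,-31,0],"fingers":-1}]}}

```text
invalid input
```

Call:
{"name": "apply_moves", "arguments": {"deltas": [{"linear":[0,0,0],"dr":[0,0,9.25],"fingers":-1},{"linear":[0,0,0],"dr":[0,0,9.25],"fingers":-1},{"linear":[-38,-31,0],"dr":[0,0,0],"fingers":-1},{"linear":[-38,-31,0],"dr":[0,0,0],"fingers":-1},{"linear":[-38,-31,0],"dr":[0,0,0],"fingers":-1},{"linear":[-38,-31,0],"dr":[0,0,0],"fingers":-1},{"linear":[-38,-31,0],"dr":[0,0,0],"fingers":-1},{"linear":[-38,-31,0],"dr":[0,0,0],"fingers":-1},{"linear":[-38,-31,0],"dr":[0,0,0],"fingers":-1},{"linear":[-38,-31,0],"dr":[0,0,0],"fingers":-1},{"linear":[-38,-31,0],"dr":[0,0,0],"fingers":-1},{"linear":[-38,-31,0],"dr":[0,0,0],"fingers":-1}]}}

```text
t: 1.6
position: [0.5093, -0.2108, 0.2137]
ee_rot: [0.0, 0.707, -0.707, -0.0]
wrist_force: [0.8, -0.3, -0.2]
gripper_width: 0.0007
```

Call:
{"name": "apply_moves", "arguments": {"deltas": [{"linear":[-44,-35,0],"dr":[0,0,0],"fingers":-1},{"linear":[-44,-35,0],"dr":[0,0,0],"fingers":-1},{"linear":[-44,-35,0],"dr":[0,0,0],"fingers":-1},{"linear":[-43,-36,0],"dr":[0,0,0],"fingers":-1},{"linear":[0,0,0],"dr":[0,0,0],"fingers":-1},{"linear":[0,0,30],"dr":[0,0,0],"fingers":-1},{"linear":[0,0,30],"dr":[0,0,0],"fingers":-1},{"linear":[0,0,30],"dr":[0,0,0],"fingers":-1},{"linear":[0,0,28],"dr":[0,0,0],"fingers":-1},{"linear":[0,0,0],"dr":[0,0,0],"fingers":-1}]}}

```text
t: 2.85
position: [0.6475, -0.0375, 0.094]
ee_rot: [0.001, 0.707, -0.707, -0.002]
wrist_force: [-0.3, -0.1, 0.0]
gripper_width: 0.0005
```

Run:
```python
from h import *
p,d=viewer.snapshot("side");cv2.imwrite("pics/side1.png",p)
```

```text
(no output)
```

View pics/side1.png

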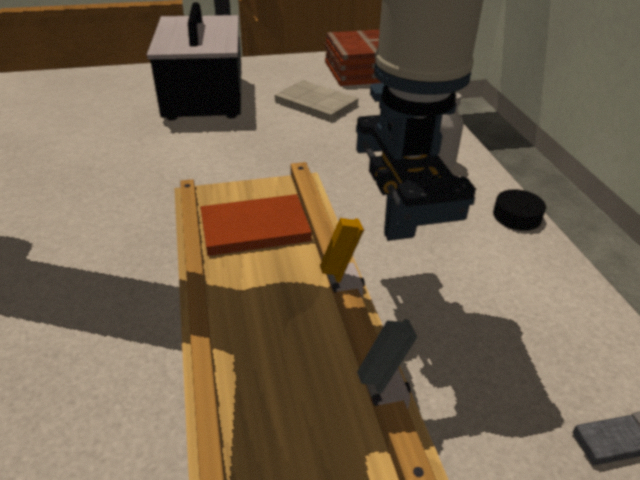

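The fingertips are at (400,230), directly behind the yellow flag at (343,248) and clear of it. Next I sweep the flag over.

Call:
{"name": "apply_moves", "arguments": {"deltas": [{"linear":[0,15,0],"dr":[0,0,0],"fingers":-1},{"linear":[0,15,0],"dr":[0,0,0],"fingers":-1},{"linear":[0,15,0],"dr":[0,0,0],"fingers":-1},{"linear":[0,15,0],"dr":[0,0,0],"fingers":-1},{"linear":[0,11,0],"dr":[0,0,0],"fingers":-1},{"linear":[0,11,0],"dr":[0,0,0],"fingers":-1},{"linear":[0,10,0],"dr":[0,0,0],"fingers":-1},{"linear":[0,11,4],"dr":[0,0,0],"fingers":-1},{"linear":[0,11,5],"dr":[0,0,0],"fingers":-1},{"linear":[0,0,0],"dr":[0,0,0],"fingers":-1}]}}

```text
t: 4.15
position: [0.5339, -0.0371, 0.0863]
ee_rot: [0.001, 0.707, -0.707, -0.001]
wrist_force: [0.3, -0.4, -0.3]
gripper_width: 0.0004
```

Run:
```python
from h import *
p,d=viewer.snapshot("side");cv2.imwrite("pics/side2.png",p)
```

```text
(no output)
```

View pics/side2.png

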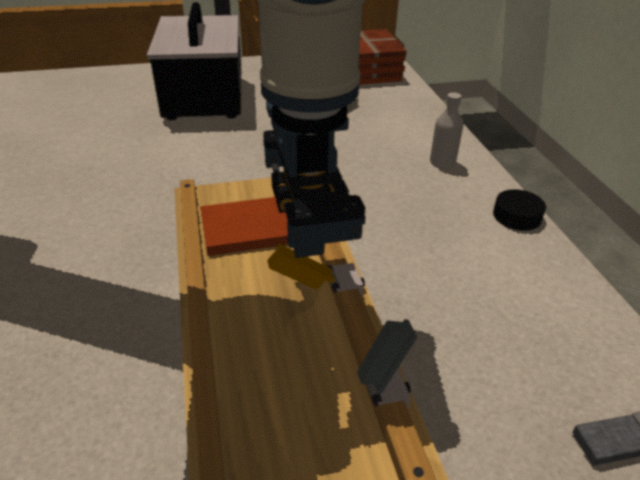

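The yellow flag is now tilted well over, with its tip at (280,258) and the finger above it. I'll press it the rest of the way down.

Call:
{"name": "apply_moves", "arguments": {"deltas": [{"linear":[0,10,8],"dr":[0,0,0],"fingers":-1},{"linear":[0,9,9],"dr":[0,0,0],"fingers":-1},{"linear":[0,3,6],"dr":[0,0,0],"fingers":-1},{"linear":[0,3,6],"dr":[0,0,0],"fingers":-1},{"linear":[0,1,5],"dr":[0,0,0],"fingers":-1},{"linear":[0,1,5],"dr":[0,0,0],"fingers":-1},{"linear":[0,0,3],"dr":[0,0,0],"fingers":-1},{"linear":[0,0,0],"dr":[0,0,0],"fingers":-1}]}}

```text
t: 5.2
position: [0.5084, -0.0372, 0.0447]
ee_rot: [0.0, 0.707, -0.707, -0.0]
wrist_force: [-0.4, -0.6, 0.2]
gripper_width: 0.0005
```

Call:
{"name": "apply_moves", "arguments": {"deltas": [{"linear":[0,0,1],"dr":[0,0,0],"fingers":-1},{"linear":[0,0,1],"dr":[0,0,0],"fingers":-1},{"linear":[0,0,1],"dr":[0,0,0],"fingers":-1},{"linear":[0,0,0],"dr":[0,0,0],"fingers":-1}]}}

```text
t: 5.7
position: [0.5086, -0.0373, 0.0437]
ee_rot: [-0.0, 0.707, -0.707, 0.001]
wrist_force: [-9.9, 1.1, 42.6]
gripper_width: 0.0005
```

The stop pushes back with 43 N and the finger is at 43.7 mm, so the flag is fully down. I'll lift off, move to the left of the tile and look.

Call:
{"name": "apply_moves", "arguments": {"deltas": [{"linear":[0,0,-25],"dr":[0,0,0],"fingers":-1},{"linear":[0,0,-40],"dr":[0,0,0],"fingers":-1},{"linear":[0,0,-40],"dr":[0,0,0],"fingers":-1},{"linear":[-41,4,0],"dr":[0,0,0],"fingers":-1},{"linear":[-41,4,0],"dr":[0,0,0],"fingers":-1},{"linear":[-41,4,0],"dr":[0,0,0],"fingers":-1},{"linear":[-41,4,0],"dr":[0,0,0],"fingers":-1},{"linear":[-41,3,0],"dr":[0,0,0],"fingers":-1},{"linear":[-41,3,0],"dr":[0,0,0],"fingers":-1},{"linear":[0,0,0],"dr":[0,0,0],"fingers":-1}]}}

```text
t: 6.95
position: [0.4858, 0.211, 0.147]
ee_rot: [-0.0, 0.708, -0.706, -0.0]
wrist_force: [0.3, -0.5, -0.8]
gripper_width: 0.0006
```

Run:
```python
from h import *
p,d=viewer.snapshot("side");cv2.imwrite("pics/side3.png",p)
P=pts("side",big(masks(p)[0]),d);print(np.percentile(P,[2,50,98],axis=0).round(4))
h=cv2.cvtColor(p,cv2.COLOR_BGR2HSV)
y=cv2.inRange(h,(15,200,50),(32,255,255)); y[:190]=0
P=pts("side",big(y),d);print(len(P),np.percentile(P,[2,50,98],axis=0).round(4))
```

```text
[[0.4133 0.0754 0.0284]
 [0.4446 0.1193 0.0302]
 [0.482  0.1655 0.0318]]
1629 [[ 0.4784 -0.0498  0.0185]
 [ 0.5164 -0.0442  0.0431]
 [ 0.5572 -0.0263  0.0455]]
```

View pics/side3.png

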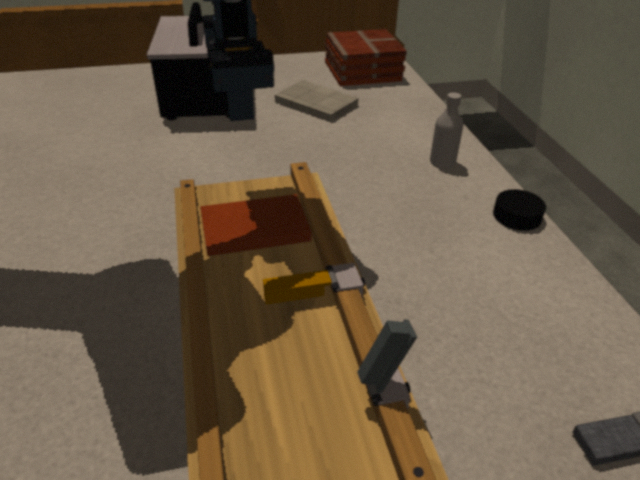

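Both the picture and the depth agree: the yellow flag lies level at (297,287) with its top at 43–45 mm, and the grey flag is still up at (388,355). The tile hasn't moved, so I'll go down on its left and push.

Call:
{"name": "apply_moves", "arguments": {"deltas": [{"linear":[0,-7,35],"dr":[0,0,0],"fingers":-1},{"linear":[0,0,40],"dr":[0,0,0],"fingers":-1},{"linear":[0,0,35],"dr":[0,0,0],"fingers":-1},{"linear":[0,0,17],"dr":[0,0,0],"fingers":-1},{"linear":[0,0,0],"dr":[0,0,0],"fingers":-1},{"linear":[10,0,0],"dr":[0,0,0],"fingers":-1},{"linear":[10,0,0],"dr":[0,0,0],"fingers":-1},{"linear":[6,0,0],"dr":[0,0,0],"fingers":-1},{"linear":[5,0,0],"dr":[0,0,0],"fingers":-1},{"linear":[5,0,0],"dr":[0,0,0],"fingers":-1},{"linear":[5,0,0],"dr":[0,0,0],"fingers":-1},{"linear":[0,0,0],"dr":[0,0,0],"fingers":-1}]}}

```text
t: 8.5
position: [0.4935, 0.1676, 0.0202]
ee_rot: [-0.0, 0.707, -0.707, 0.0]
wrist_force: [0.1, 0.8, 0.8]
gripper_width: 0.0006
```

Call:
{"name": "apply_moves", "arguments": {"deltas": [{"linear":[7,0,0],"dr":[0,0,0],"fingers":-1},{"linear":[7,0,0],"dr":[0,0,0],"fingers":-1},{"linear":[7,0,0],"dr":[0,0,0],"fingers":-1},{"linear":[7,0,0],"dr":[0,0,0],"fingers":-1},{"linear":[7,0,0],"dr":[0,0,0],"fingers":-1},{"linear":[7,0,0],"dr":[0,0,0],"fingers":-1},{"linear":[7,0,0],"dr":[0,0,0],"fingers":-1},{"linear":[7,0,0],"dr":[0,0,0],"fingers":-1},{"linear":[6,0,0],"dr":[0,0,0],"fingers":-1},{"linear":[4,0,0],"dr":[0,0,0],"fingers":-1},{"linear":[3,0,0],"dr":[0,0,0],"fingers":-1},{"linear":[0,0,0],"dr":[0,0,0],"fingers":-1}]}}

```text
t: 10.0
position: [0.4933, 0.0987, 0.02]
ee_rot: [-0.0, 0.707, -0.707, 0.0]
wrist_force: [0.4, 1.4, 0.7]
gripper_width: 0.0007
```

Run:
```python
from h import *
p,d=viewer.snapshot("side");cv2.imwrite("pics/side4.png",p)
P=pts("side",big(masks(p)[0]),d);print(np.percentile(P,[2,50,98],axis=0).round(4))
```

```text
[[0.7635 0.6262 0.07  ]
 [0.7934 0.6962 0.0721]
 [0.8233 0.7738 0.074 ]]
```

View pics/side4.png

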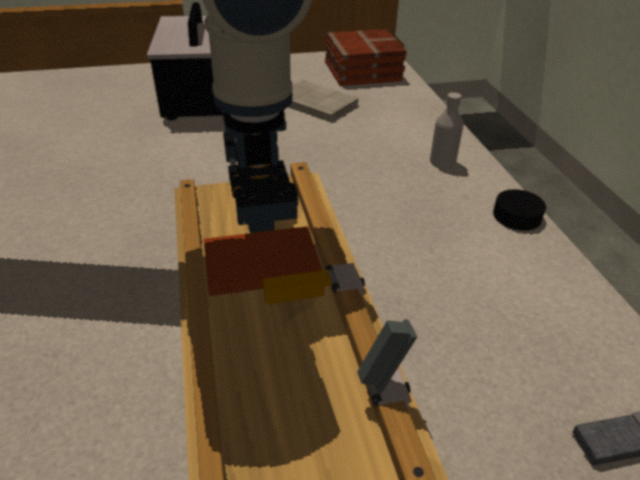

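The tile is square in the lane, spanning (205–322, 230–292), and its right edge is almost at the yellow flag. The depth line printed belongs to the bricks in the background, so I ignore it. I'll close the gap slowly.

Call:
{"name": "apply_moves", "arguments": {"deltas": [{"linear":[2,0,0],"dr":[0,0,0],"fingers":-1},{"linear":[2,0,0],"dr":[0,0,0],"fingers":-1},{"linear":[2,0,0],"dr":[0,0,0],"fingers":-1},{"linear":[2,0,0],"dr":[0,0,0],"fingers":-1},{"linear":[0,0,0],"dr":[0,0,0],"fingers":-1}]}}

```text
t: 10.68
position: [0.4931, 0.0907, 0.0199]
ee_rot: [0.0, 0.707, -0.707, -0.0]
wrist_force: [0.4, 1.9, 2.0]
gripper_width: 0.0004
```

Call:
{"name": "apply_moves", "arguments": {"deltas": [{"linear":[1,0,0],"dr":[0,0,0],"fingers":-1},{"linear":[1,0,0],"dr":[0,0,0],"fingers":-1},{"linear":[0,0,0],"dr":[0,0,0],"fingers":-1}]}}

```text
t: 11.05
position: [0.4932, 0.0888, 0.0199]
ee_rot: [0.0, 0.707, -0.707, -0.0]
wrist_force: [0.2, 3.5, 1.7]
gripper_width: 0.0007
```

Call:
{"name": "apply_moves", "arguments": {"deltas": [{"linear":[1,0,0],"dr":[0,0,0],"fingers":-1},{"linear":[0,0,0],"dr":[0,0,0],"fingers":-1}]}}

```text
t: 11.3
position: [0.4932, 0.0878, 0.0199]
ee_rot: [0.0, 0.707, -0.707, -0.0]
wrist_force: [-0.3, 4.3, 1.8]
gripper_width: 0.0006
```

Call:
{"name": "apply_moves", "arguments": {"deltas": [{"linear":[1,0,0],"dr":[0,0,0],"fingers":-1},{"linear":[0,0,0],"dr":[0,0,0],"fingers":-1}]}}

```text
t: 11.55
position: [0.4932, 0.0867, 0.0199]
ee_rot: [0.0, 0.707, -0.707, -0.0]
wrist_force: [-1.3, 4.2, 1.8]
gripper_width: 0.0001
```

Call:
{"name": "apply_moves", "arguments": {"deltas": [{"linear":[1,0,0],"dr":[0,0,0],"fingers":-1},{"linear":[0,0,0],"dr":[0,0,0],"fingers":-1}]}}

```text
t: 11.8
position: [0.4932, 0.0857, 0.0199]
ee_rot: [-0.0, 0.707, -0.707, 0.0]
wrist_force: [-0.5, 4.4, 2.4]
gripper_width: 0.0006
```

Call:
{"name": "apply_moves", "arguments": {"deltas": [{"linear":[1,0,0],"dr":[0,0,0],"fingers":-1},{"linear":[0,0,0],"dr":[0,0,0],"fingers":-1}]}}

```text
t: 12.05
position: [0.4932, 0.0847, 0.0199]
ee_rot: [0.0, 0.707, -0.707, -0.0]
wrist_force: [-0.6, 4.5, 1.9]
gripper_width: 0.0004
```

```bash
cat > look.py <<'E'
from h import *
import sys
k=sys.argv[1]
for n in("top","side"):
    p,d=viewer.snapshot(n);cv2.imwrite(f"pics/{n}{k}.png",p)
    r,_=masks(p); 
    if n=="side": r[:150]=0
    P=pts(n,big(r),d);print(n,np.percentile(P,[1,50,99],axis=0).round(4).tolist())
    v,u=np.nonzero(big(r));bx=cv2.boxPoints(cv2.minAreaRect(np.c_[u,v].astype(np.float32)));W=ray(n,bx,.030);print(W.round(4).tolist())
    if n=="side": c=p[200:320,180:400];cv2.imwrite(f"pics/z{k}.png",cv2.resize(c,None,fx=3.6,fy=3.6,interpolation=2))
    h=cv2.cvtColor(p,cv2.COLOR_BGR2HSV);y=cv2.inRange(h,(15,190,50),(32,255,255)); y[:190]=0
    P=pts(n,big(y),d);print('yel',len(P),np.percentile(P,[2,50,98],axis=0).round(4).tolist())
E
python3 look.py 5
```

```text
top [[0.4136, -0.0239, 0.0271], [0.459, -0.0141, 0.0302], [0.5546, 0.0056, 0.0332]]
[[0.5567, 0.0044, 0.03], [0.5563, -0.0254, 0.03], [0.412, -0.0233, 0.03], [0.4122, 0.0059, 0.03]]
yel 7 [[0.4878, -0.0433, 0.0426], [0.4906, -0.0416, 0.044], [0.4922, -0.0399, 0.0458]]
side [[0.4112, 0.0649, 0.0282], [0.4234, 0.0705, 0.0298], [0.4476, 0.0738, 0.0322]]
[[0.4111, 0.0728, 0.03], [0.4483, 0.0728, 0.03], [0.4481, 0.0656, 0.03], [0.4112, 0.0658, 0.03]]
yel 1702 [[0.4776, -0.0496, 0.0181], [0.5161, -0.0441, 0.0429], [0.5572, -0.0245, 0.0454]]
```

View pics/z5.png

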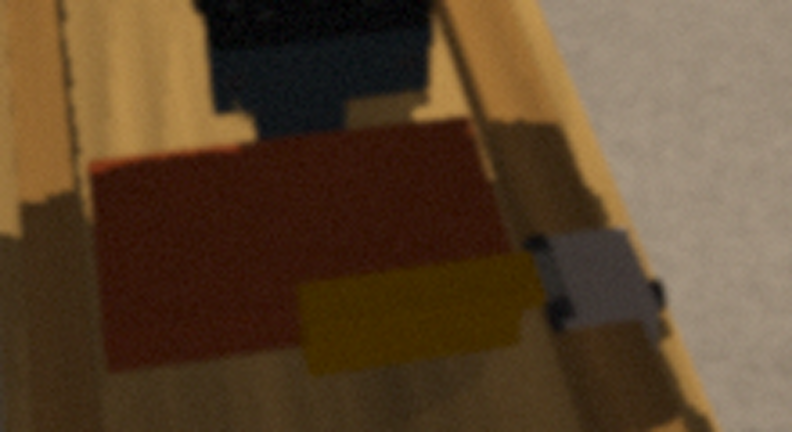

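The tile is in shadow and still square in the lane. Its right edge is at about y=-0.025, and the rib's face should be near -0.028, so there are still 2–3 mm to go.

Call:
{"name": "apply_moves", "arguments": {"deltas": [{"linear":[1,0,0],"dr":[0,0,0],"fingers":-1},{"linear":[0,0,0],"dr":[0,0,0],"fingers":-1}]}}

```text
t: 12.4
position: [0.4932, 0.0837, 0.0199]
ee_rot: [0.0, 0.707, -0.707, -0.0]
wrist_force: [-0.2, 3.5, 2.0]
gripper_width: 0.0002
```

Call:
{"name": "apply_moves", "arguments": {"deltas": [{"linear":[1,0,0],"dr":[0,0,0],"fingers":-1},{"linear":[0,0,0],"dr":[0,0,0],"fingers":-1}]}}

```text
t: 12.65
position: [0.4932, 0.0827, 0.0199]
ee_rot: [0.0, 0.707, -0.707, 0.0]
wrist_force: [-0.1, 3.4, 2.1]
gripper_width: 0.0006
```

Call:
{"name": "apply_moves", "arguments": {"deltas": [{"linear":[1,0,0],"dr":[0,0,0],"fingers":-1},{"linear":[0,0,0],"dr":[0,0,0],"fingers":-1}]}}

```text
t: 12.9
position: [0.4932, 0.0817, 0.0199]
ee_rot: [0.0, 0.707, -0.707, 0.0]
wrist_force: [-0.8, 4.2, 1.9]
gripper_width: 0.0008
```

Call:
{"name": "apply_moves", "arguments": {"deltas": [{"linear":[1,0,0],"dr":[0,0,0],"fingers":-1},{"linear":[0,0,0],"dr":[0,0,0],"fingers":-1}]}}

```text
t: 13.15
position: [0.493, 0.081, 0.0199]
ee_rot: [-0.0, 0.707, -0.707, -0.0]
wrist_force: [-1.8, 8.6, 3.5]
gripper_width: 0.0003
```

Force is starting to rise. One more step should confirm contact.

Call:
{"name": "apply_moves", "arguments": {"deltas": [{"linear":[0.5,0,0],"dr":[0,0,0],"fingers":-1},{"linear":[0,0,0],"dr":[0,0,0],"fingers":-1}]}}

```text
t: 13.4
position: [0.4929, 0.0807, 0.0199]
ee_rot: [-0.0, 0.707, -0.707, -0.0]
wrist_force: [-1.6, 12.2, 4.2]
gripper_width: 0.0005
```

The tile is firmly against the rib (12 N, and it yields less than commanded). I'll back straight off, lift clear and check.

Call:
{"name": "apply_moves", "arguments": {"deltas": [{"linear":[-2,0,0],"dr":[0,0,0],"fingers":-1},{"linear":[-5,0,0],"dr":[0,0,0],"fingers":-1},{"linear":[-15,0,0],"dr":[0,0,0],"fingers":-1},{"linear":[-20,0,0],"dr":[0,0,0],"fingers":-1},{"linear":[0,0,-30],"dr":[0,0,0],"fingers":-1},{"linear":[0,0,-50],"dr":[0,0,0],"fingers":-1},{"linear":[-20,0,-50],"dr":[0,0,0],"fingers":-1},{"linear":[-40,20,-30],"dr":[0,0,0],"fingers":-1},{"linear":[-40,20,0],"dr":[0,0,0],"fingers":-1},{"linear":[-40,20,0],"dr":[0,0,0],"fingers":-1},{"linear":[0,0,0],"dr":[0,0,0],"fingers":-1},{"linear":[0,0,0],"dr":[0,0,0],"fingers":-1}]}}

```text
t: 14.9
position: [0.4329, 0.2625, 0.1799]
ee_rot: [0.0, 0.708, -0.706, 0.0]
wrist_force: [-0.5, -0.3, 0.3]
gripper_width: 0.0003
```

```bash
python3 look.py 6
```

```text
top [[0.4124, -0.0253, 0.0271], [0.474, 0.0196, 0.0301], [0.5555, 0.0662, 0.0331]]
[[0.559, 0.0678, 0.03], [0.558, -0.0304, 0.03], [0.4104, -0.0282, 0.03], [0.4108, 0.0679, 0.03]]
yel 672 [[0.481, -0.0484, 0.0417], [0.5183, -0.0377, 0.0441], [0.5576, -0.0273, 0.0466]]
side [[0.4107, -0.0087, 0.0277], [0.4442, 0.0335, 0.0301], [0.483, 0.0709, 0.0321]]
[[0.408, 0.0714, 0.03], [0.4892, 0.0717, 0.03], [0.4839, -0.0129, 0.03], [0.4095, -0.0117, 0.03]]
yel 1731 [[0.4776, -0.0495, 0.0182], [0.5163, -0.044, 0.0428], [0.5578, -0.01, 0.0455]]
```

View pics/z6.png

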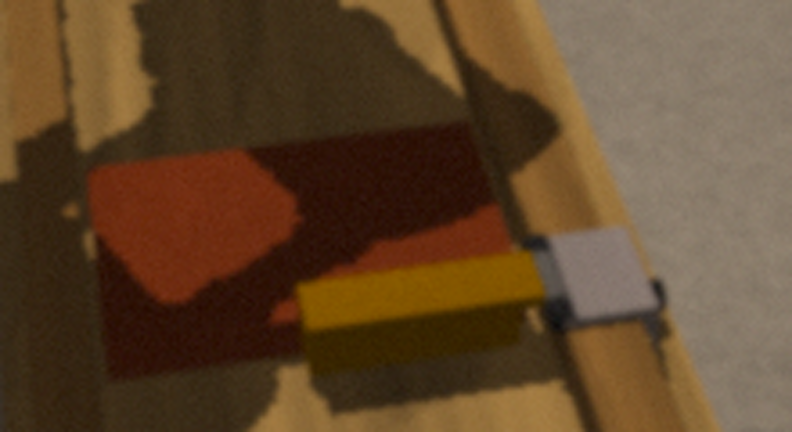

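View pics/top6.png

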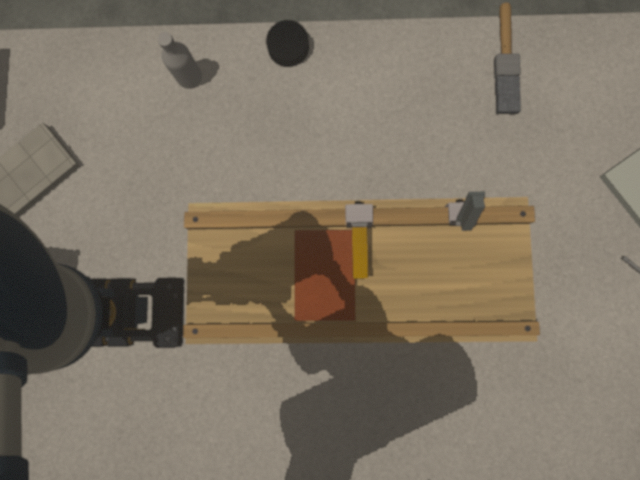

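View pics/side6.png

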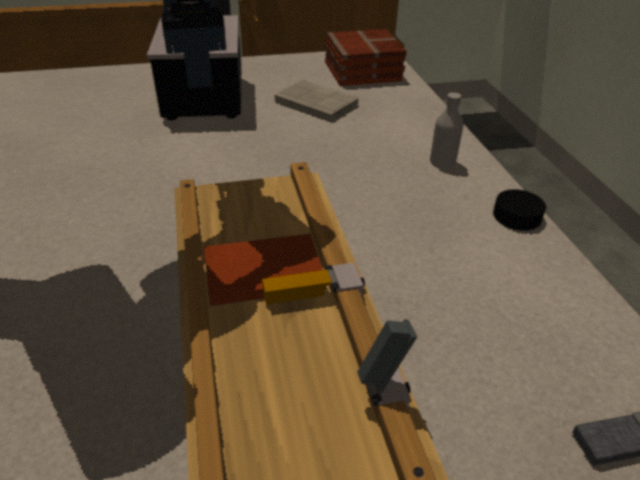

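The tile lies flat against the yellow stop at top-view (325,275). The yellow flag is level at (360,252), the grey flag is still up at (472,210), and the arm is clear of everything. I'll hand it in.

```bash
python3 -c "
from cell import env
print(env.close_job())"
```

```text
the job is handed in; nothing more can be done
None
```

I swung the yellow flip stop fully down first, then pushed the red tile along the lane until it rested against it. The job was handed in after about 15 s of the 53 s allowed, and no verdict was reported.

- **Yellow stop:** it reached its end stop, pushing back with about 43 N through the fingertips. Its top measured about 44 mm above the table, which matches lying level.
- **Tile:** the push force rose from about 4 N of sliding friction to 12 N on contact with the rib. Afterwards it lay flat, with its top at 30 mm and its centre at y ≈ 20 mm, against about 21 mm expected.
- **Grey stop:** it was not touched and is still leaning back in the last pictures.
- **Robot:** the gripper backed off and was clear of everything, with wrist force near zero.

Two measurements needed care:
- **Bad reading:** one mid-push colour reading picked up the bricks in the background, so I ignored it.
- **Later contact:** contact came 4–5 mm further along than I had worked out from an assumed finger thickness, so I judged it by the force and the final pictures.

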